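# Gather the dishwasher tablets in the tote's marked corner and hold it tilted

## Robot

A 6-joint arm with a two-finger parallel gripper is mounted at the origin on a cart in front of the work surface, level with it; the furniture and walls round the work are solid. World frame = base frame: x ahead of the robot, y to its left, z up, the work surface at z = 0. Lengths are in mm, angles in rad, forces in N, time in s.
With the tool pointing down it reaches from about 350 to 975 mm from the base axis. Payload 7.1 kg.
Tool frame: the origin (TCP) lies between the finger pads; the fingertips stand 19 mm ahead of it and the grasp point (between the pads) is the TCP (ctrl.tcp_to_tips is the distance from the TCP to the fingertips, in mm); z points along the fingers, y is the line along which they close (so a half turn about z gives the same grasp; the last joint's range is limited). The gripper opens to 88 mm and grips with 3 to 60 N. Pads are 20 mm wide; open, the fingers measure 115 mm over their backs; the gripper's body (75 mm by 178 mm) begins 61 mm behind the grasp point.
Start: joints at [1.111, 0.423, 1.63, -0, 1.089, -0.019], TCP at [266.632, 565.254, 205.575] pointing down, gripper open.
Joint ranges: [-3, 3], [-0.9, 2.11], [0.09, 2.58], [-1.31, 4.45], [0.11, 2.69], [-2.54, 2.54]. Speed limits (rad/s): [2.39, 2.39, 3.01, 3.14, 3.14, 3.14].

## Interface

Orientations are given as a rotation vector (axis times angle).
In Python, from workcell import status, optics, ctrl gives the robot as it stands. The module is installed in compiled form; this text tells all that it offers.
- The arm moves only by the shell command python3 -m inch 'ROWS'. ROWS is JSON, a list that holds one entry, the list of rows, each a list of 7 numbers: the shift along the tool's x, y, z in mm, then the turn, a rotation vector about the tool's x, y, z in rad, then the opening in per cent of the stroke, from 0 (shut) to 100 (fully open). A call has 1 to 20 rows; each row is the pose to reach, as a shift and turn from the pose commanded when the call began, along the tool's axes at that moment; what a row does not reach only later rows make up. A row lasts 1/10 s, in which the tool goes at most 50 mm and 8.59 degrees, less where a joint would pass 70% of its speed; a pose out of reach is approached as far as the arm can. A call with a gripper value outside its range is refused whole. The fingers move at their own pace and stop on an object; the grip force is fixed at half the most. Time passes only in rows, so rows that repeat a pose let the fingers close. It gives the time, the measured TCP pose, the force, the opening and the grip force at its end, in the units of the state.
- status.get_obs(): the state, without advancing time (a new reading comes with each control period).
- optics.get_image(name): name is "scene" or "top" or "wrist"; returns a dict with "frame" (400x640x3 uint8, red, green, blue), "fx", "fy", "cx", "cy" (pixels), "rvec" (rotation vector, rad) and "tvec" (3), from world to camera coordinates, as OpenCV has them; the wrist camera has in their place "hand_eye" (4x4, takes a point from camera to tool coordinates, whose origin is the TCP and whose axes are the flange's). Camera axes: x right, y down, z forward; pixel columns grow to the right and rows downward; lengths in mm; the calibration is good to about 2 mm. A picture is of the moment at which its call begins: read the wrist's pose just before it. There is no depth.
- ctrl.close_job(): hands the job in; it is judged then, once.
The state is a dict: "t": time; "qpos": joint angles; "qvel": joint speeds; "joint_torque": joint torques, N m; "ee_pos": TCP position; "orientation": TCP orientation; "ft_force": force on the tool from outside, world axes, zero at the start; "moment": the same for the moment, N m; "width": finger opening in mm; "grasp_force": force on a finger pad.
Only numpy, scipy, OpenCV 4.12 (cv2) and the standard library are available. Lean on these libraries where they do the work, as an engineer would, in place of code of your own. Each camera call takes 0.05 s, during which the arm holds its last target. There are 200 camera calls.

## Task

Three dishwasher tablets lie scattered in the small grey tote. Lift the tote clear of the worktop by its wooden handle and tilt it down toward its orange-capped corner until all three tablets have slid into that corner, spilling none. Finish still holding it like that, still, off the worktop and tilted toward that corner, so that the tablets can be taken out, and leave the things around it alone.

Things in the scene. Friction and masses are not known exactly. Their poses are not given: they have to be found in the camera images.
- tote: open grey plastic tote, 180 x 160 x 50 mm, walls and floor 4 mm, fixed handle over its middle, about 0.3 kg. Origin: centre of its underside; z up, x along the 180 mm sides and the handle, y along the 160 mm sides. The upright corner at (-x, -y) wears an orange cap. Three tablets lie loose on its floor, at first in the +x half.
- tote_grip (a point): centre of the straight wooden grip, a bar 112 mm long (tote x), 14 mm thick (tote y), 24 mm high, 110 mm above the tote's underside (its top at 122 mm); steel wire 6 mm thick runs from each end down to the middle of the two walls that face along x. Fixed to the tote. Beyond it wall cabinets overhang the worktop (from x = 0.63 m, z = 0.48 m up).
- marked_corner (a point): lowest outer point of the tote's orange-capped corner, at (-90, -80, 0) mm in the tote's frame
- tablet_1: dishwasher tablet, 26 x 20 x 13 mm, white below and blue above with a red dot; film-wrapped and slippery, it slides on the tote's floor when that slopes by more than about 13 degrees (more, 25 to 35, where it must also rub along a wall). Origin at the centre of its underside; the three are alike.
- tablet_2: dishwasher tablet, 26 x 20 x 13 mm, white below and blue above with a red dot; film-wrapped and slippery, it slides on the tote's floor when that slopes by more than about 13 degrees (more, 25 to 35, where it must also rub along a wall). Origin at the centre of its underside; the three are alike.
- tablet_3: dishwasher tablet, 26 x 20 x 13 mm, white below and blue above with a red dot; film-wrapped and slippery, it slides on the tote's floor when that slopes by more than about 13 degrees (more, 25 to 35, where it must also rub along a wall). Origin at the centre of its underside; the three are alike.
- flower_mug: cream mug with a flower pattern, 82 x 120 x 94 mm, at the right; a bystander, not to be disturbed. Origin at the centre of its underside.
- spice_jar: spice jar with black lid, 45 mm across, 105 mm high, at the back; a bystander, not to be disturbed. Origin at the centre of its underside.
- lemon: lemon, 71 x 53 x 51 mm, at the back; a bystander, not to be disturbed. Origin at the centre of its underside.
- garlic: garlic bulb, 56 mm, at the back; a bystander, not to be disturbed. Origin at the centre of its underside.
- clear_glass: clear drinking glass, 80 mm across, 91 mm high, at the left; a bystander, not to be disturbed. Origin at the centre of its underside.
- canister: green lidded canister, 102 mm across, 140 mm high, at the left; a bystander, not to be disturbed. Origin at the centre of its underside.

How it is judged:
By the outcome, as a careful person would: the job done as asked, in the order asked, and still so for the second after the job is handed in, while the arm keeps its last pose, push and grip.
It also fails if it takes over 32 s, if anything falls off the work surface, if the arm or the gripper's body presses on something with over 40 N, if the wrist force passes 120 N, or if a joint passes its speed limit or range.

## Working session

There is one attempt and no reset: what is moved stays moved. The work goes in short steps, Python scripts to look and compute and a shell command to move; the robot and the scene stay as the last step left them, time stands still between calls to the robot, and variables do not carry over. Pictures are saved under pics/ and viewed, at most 10 in all, crops included, and the job is handed in when it is done.

```bash
mkdir -p pics
cat > h.py <<'E'
import numpy as np, cv2
from scipy.spatial.transform import Rotation as R
from workcell import status, optics, ctrl
def snap(name,fn):
    im=optics.get_image(name); cv2.imwrite('pics/'+fn,im['frame'][:,:,::-1]); return im
def ray(im,u,v,z):
    M=R.from_rotvec(np.ravel(im['rvec'])).as_matrix(); t=np.ravel(im['tvec'])
    c=-M.T@t; d=M.T@np.array([(u-im['cx'])/im['fx'],(v-im['cy'])/im['fy'],1]); return c+d*(z-c[2])/d[2]
E
python3 - <<'E'
from h import *
a=snap('top','t1.png');b=snap('scene','s1.png')
for i in(a,b): print({k:np.round(np.ravel(v),3) for k,v in i.items() if k!='frame'})
o=status.get_obs();print(o)
E
```

```text
{'fx': array([388.056]), 'fy': array([388.056]), 'cx': array([322.266]), 'cy': array([199.288]), 'rvec': array([ 2.43 , -1.548,  0.234]), 'tvec': array([-240.634,  501.386, 1380.693])}
{'fx': array([434.91]), 'fy': array([434.91]), 'cx': array([319.48]), 'cy': array([194.744]), 'rvec': array([ 2.11 , -1.015,  0.444]), 'tvec': array([-348.713,  365.917, 1114.199])}
{'t': 0.1, 'qpos': array([ 1.11099049e+00,  4.23759419e-01,  1.63059649e+00, -6.01759975e-06,
        1.08863495e+00, -1.89790519e-02]), 'qvel': array([-0.00102377, -0.00054001, -0.0027449 , -0.00241598, -0.00076218,
       -0.00033581]), 'joint_torque': array([ 5.28899673e-04, -5.45616710e+01, -2.74326915e+01,  6.46745134e-02,
        1.87364628e-02, -3.65570281e-05]), 'ee_pos': array([266.41057992, 564.78977769, 204.88929862]), 'orientation': array([-6.86780132e-01, -3.06527037e+00,  2.13542828e-03]), 'ft_force': array([-0.20220576,  0.58239555,  0.69000711]), 'moment': array([ 0.00390527, -0.04135864,  0.00528541]), 'grasp_force': 0.0, 'width': 87.73558220134743}
```

View pics/t1.png

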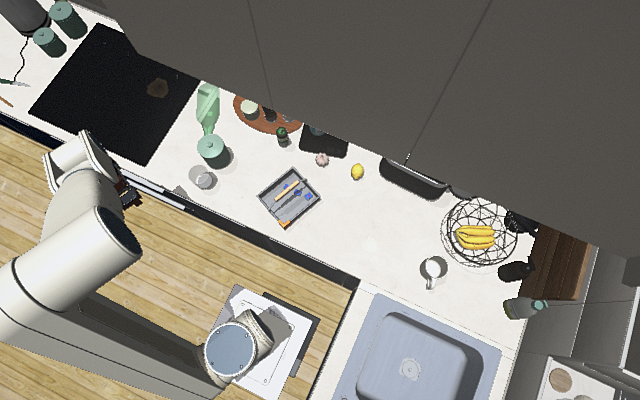

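View pics/s1.png

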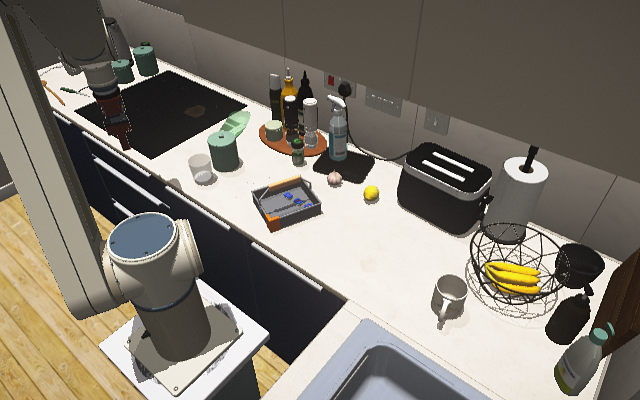

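The top view shows the tote around (289,197), with its orange corner near (284,226) and the wooden grip from (275,197) to (300,182). I'll zoom in and measure next.

Run:
```python
from h import *
a=optics.get_image('top');b=optics.get_image('scene')
f=a['frame'][155:240,240:375][:,:,::-1];f=cv2.resize(f,None,fx=5.5,fy=5.5,interpolation=cv2.INTER_CUBIC);cv2.imwrite('pics/c1.png',f)
for im,(x0,x1,y0,y1) in((a,(250,330,160,235)),(b,(245,330,170,235))):
    h=cv2.cvtColor(im['frame'],cv2.COLOR_RGB2HSV)[y0:y1,x0:x1]
    m=cv2.inRange(h,(3,90,90),(25,255,255))
    n,l,s,c=cv2.connectedComponentsWithStats(m)
    for i in range(1,n):
        if s[i,4]>8:
            ys,xs=np.where(l==i);col=im['frame'][y0:y1,x0:x1][l==i].mean(0)
            p=np.stack([xs+x0,ys+y0],1).astype(np.float32);r=cv2.minAreaRect(p)
            print(s[i,4],c[i]+[x0,y0],r,col.round(),'z110',ray(im,*(c[i]+[x0,y0]),115).round(),'z25',ray(im,*(c[i]+[x0,y0]),40).round())
            bx=cv2.boxPoints(r);print([ray(im,*q,120).round()[:2] for q in bx])
```

```text
25 [287.36 190.84] ((287.0487976074219, 191.06100463867188), (0.7808685302734375, 28.42362403869629), 51.34019470214844) [199. 154. 118.] z110 [520. 118. 115.] z25 [540. 135.  40.]
[array([471., 141.]), array([567.,  98.]), array([565.,  95.]), array([470., 138.])]
50 [283.44 222.74] ((283.5, 221.00003051757812), (9.192387580871582, 9.192387580871582), 45.0) [222. 168.  96.] z110 [407.  78. 115.] z25 [420.  92.  40.]
[array([402., 100.]), array([433.,  90.]), array([421.,  58.]), array([390.,  69.])]
200 [284.215 182.915] ((284.1000061035156, 182.8000030517578), (6.008327484130859, 33.203914642333984), 71.56504821777344) [151. 120.  84.] z110 [519. 113. 115.] z25 [582. 177.  40.]
[array([473., 143.]), array([575., 100.]), array([557.,  76.]), array([457., 120.])]
174 [272.7183908  222.26436782] ((272.51641845703125, 222.1803436279297), (17.654468536376953, 13.851968765258789), 84.80557250976562) [140.  82.  40.] z110 [367.  21. 115.] z25 [417.  76.  40.]
[array([374.,  59.]), array([403.,  30.]), array([354., -22.]), array([326.,   5.])]
```

View pics/c1.png

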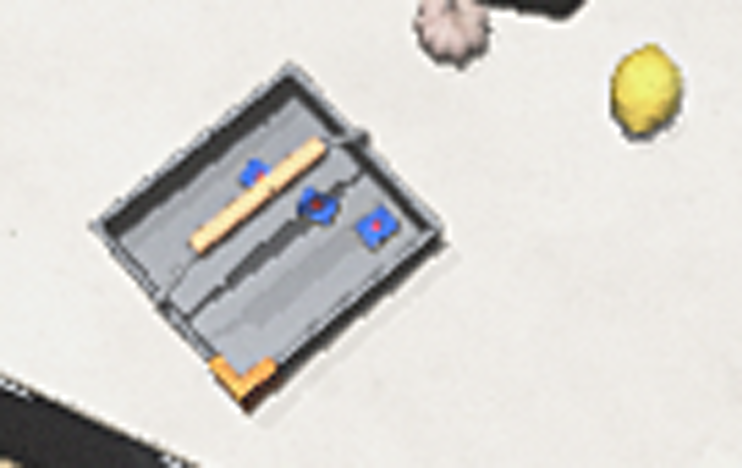

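The crop shows the bar from image pixels (275.5,199.5) to (298.5,181.4). Three blue tablets lie in the half away from the orange corner, which is at about (284,226). Both views put the grip near (520,116) mm. Next I'll work out the approach above it.

```bash
cat >> h.py <<'E'
def delta(pos,Rt):
    o=status.get_obs(); R0=R.from_rotvec(o['orientation'])
    print('now',o['t'],o['ee_pos'].round(1),o['qpos'].round(2),'shift',R0.inv().apply(np.array(pos)-o['ee_pos']).round(1),'turn',(R0.inv()*Rt).as_rotvec().round(3))
def down(yaw): # tool z down, tool y at world angle yaw
    y=np.array([np.cos(yaw),np.sin(yaw),0]);z=np.array([0,0,-1.]);return R.from_matrix(np.stack([np.cross(y,z),y,z],1))
E
python3 - <<'E'
from h import *
a=optics.get_image('top')
p=ray(a,275.5,199.5,122);q=ray(a,298.5,181.4,122);print(p,q,np.linalg.norm(p-q))
d=q-p;ang=np.arctan2(d[1],d[0]);print(np.degrees(ang))
print(R.from_rotvec(status.get_obs()['orientation']).as_matrix().round(2))
for c in (ang+np.pi/2,ang-np.pi/2): delta([518,116,260],down(c))
for n,u,v,z in(('can',212,146,140),('glass',203,180,91)):print(n,ray(a,u,v,z).round())
E
```

```text
[470.70981326 141.1088154  122.        ] [568.56620417  96.09147099 122.        ] 107.71459761741478
-24.704075482995737
[[-0.9   0.43 -0.  ]
 [ 0.43  0.9  -0.  ]
 [ 0.   -0.   -1.  ]]
now 0.25 [266.5 565.  205.2] [ 1.11  0.42  1.63  0.    1.09 -0.02] shift [-419.  -298.9  -54.6] turn [-0.001 -0.    -0.01 ]
now 0.25 [266.5 565.  205.2] [ 1.11  0.42  1.63  0.    1.09 -0.02] shift [-419.  -298.9  -54.6] turn [-0.000e+00  1.000e-03  3.132e+00]
can [553. 447. 140.]
glass [431. 431.  91.]
```

```bash
python3 -m inch '[[[0,0,-30,0,0,0,100],[-20,-14,-55,0,0,0,100],[-50,-36,-55,0,0,0,100],[-85,-61,-55,0,0,0,100],[-120,-86,-55,0,0,0,100],[-155,-111,-55,0,0,0,100],[-190,-136,-55,0,0,0,100],[-225,-161,-55,0,0,0,100],[-260,-186,-55,0,0,0,100],[-295,-211,-55,0,0,0,100],[-330,-236,-55,0,0,0,100],[-365,-261,-55,0,0,0,100],[-395,-282,-55,0,0,-0.01,100],[-412,-294,-55,0,0,-0.01,100],[-419,-299,-55,0,0,-0.01,100],[-419,-299,-55,0,0,-0.01,100],[-419,-299,-55,0,0,-0.01,100]]]'
python3 - <<'E'
from h import *
o=status.get_obs();w=snap('wrist','w1.png');print({k:v for k,v in w.items() if k!='frame'});print(o['ee_pos'],o['qpos'].round(2))
E
```

```text
t: 1.95
ee_pos: [517.5, 116.7, 260.4]
orientation: [-0.671, -3.069, -0.0]
ft_force: [-0.2, -0.5, -0.2]
width: 87.6
grasp_force: 0.0
{'fx': 292.9763320632356, 'fy': 292.9763320632356, 'cx': 322.99282276506455, 'cy': 199.9509769796044, 'hand_eye': array([[-4.50045226e-04, -9.65686127e-01, -2.59711574e-01,
         7.10836735e+01],
       [ 9.99999627e-01, -6.25885471e-04,  5.94366494e-04,
         4.67115018e-01],
       [-7.36521179e-04, -2.59711210e-01,  9.65686049e-01,
        -1.79754406e+02],
       [ 0.00000000e+00,  0.00000000e+00,  0.00000000e+00,
         1.00000000e+00]])}
[517.53079692 116.71443948 260.44689737] [ 0.2   0.22  1.78  0.    1.14 -0.94]
```

View pics/w1.png

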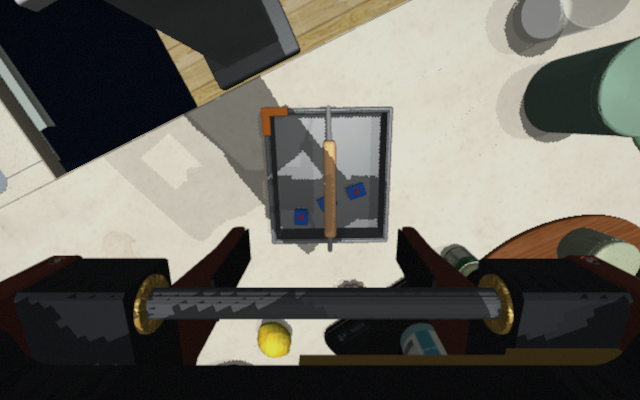

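The wrist view shows the bar from (329,141) to (330,238), the orange corner at (270,115) and the tablets around (302–356, 190–217).

Run:
```python
from h import *
o=status.get_obs();w=optics.get_image('wrist');H=w['hand_eye'];R0=R.from_rotvec(o['orientation'])
def g(u,v,z):
    c=R0.apply(H[:3,3])+o['ee_pos'];d=R0.apply(H[:3,:3]@[(u-w['cx'])/w['fx'],(v-w['cy'])/w['fy'],1]);return c+d*(z-c[2])/d[2]
p=g(329,141,122);q=g(330.5,238,122);d=q-p;m=(p+q)/2;ang=np.arctan2(d[1],d[0]);print(p,q,np.linalg.norm(d),m,np.degrees(ang))
m[2]=110;delta(m,down(ang+np.pi/2))
```

```text
[474.35060891 144.56354122 122.        ] [576.26644735 100.35237779 122.        ] 111.09214687403838 [525.30852813 122.45795951 122.        ] -23.451234350721272
now 2.05 [517.4 117.1 260.5] [ 0.2   0.22  1.78  0.    1.14 -0.94] shift [ -5.    8.2 150.5] turn [ 0.   -0.   -0.02]
```

```bash
python3 -m inch '[[[-5,7,25,0,0,-0.02,100],[-5,7,60,0,0,-0.02,100],[-5,7,95,0,0,-0.02,100],[-5,7,125,0,0,-0.02,100],[-5,7,143,0,0,-0.02,100],[-5,7,150,0,0,-0.02,100],[-5,7,150,0,0,-0.02,60],[-5,7,150,0,0,-0.02,40],[-5,7,150,0,0,-0.02,25],[-5,7,150,0,0,-0.02,15],[-5,7,150,0,0,-0.02,5],[-5,7,150,0,0,-0.02,0],[-5,7,150,0,0,-0.02,0],[-5,7,150,0,0,-0.02,0],[-5,7,150,0,0,-0.02,0]]]'
```

```text
t: 3.55
ee_pos: [525.4, 120.3, 110.5]
orientation: [-0.641, -3.075, 0.0]
ft_force: [-0.2, -0.4, 0.2]
width: 19.2
grasp_force: 0.0
```

```bash
python3 -m inch '[[[0,0,0,0,0,0,0],[0,0,0,0,0,0,0],[0,0,0,0,0,0,0],[0,0,0,0,0,0,0],[0,0,0,0,0,0,0]]]'
```

```text
t: 4.05
ee_pos: [525.4, 120.3, 110.6]
orientation: [-0.641, -3.075, 0.0]
ft_force: [0.0, -1.0, 0.1]
width: 0.4
grasp_force: 0.0
```

The fingers shut without catching the bar, so I'll look.

Run:
```python
from h import *
w=snap('wrist','w2.png');t=optics.get_image('top')
f=t['frame'][155:240,240:375][:,:,::-1];f=cv2.resize(f,None,fx=4,fy=4)
g=t['frame']
cv2.imwrite('pics/w2.png',np.vstack([w['frame'][:,:,::-1][:330],np.hstack([f[:260],np.zeros((260,100,3),np.uint8)])[:,:640]]) if 0 else w['frame'][:,:,::-1])
```

```text
(no output)
```

View pics/w2.png

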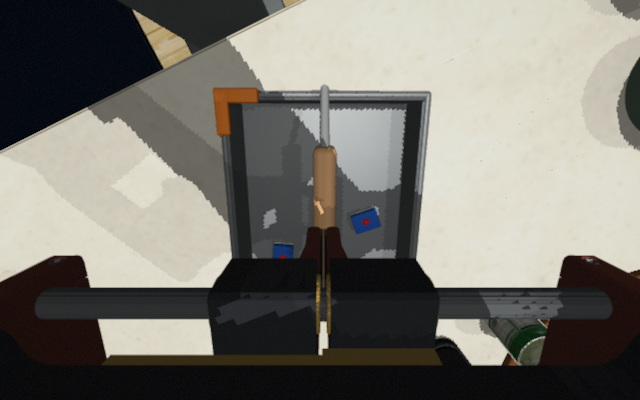

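The fingers are shut at (325,230) and the bar (from row 148 down) runs underneath them. I'll triangulate its real height from the two wrist views.

Run:
```python
from h import *
o=status.get_obs();w=optics.get_image('wrist');H=w['hand_eye']
P1=([517.4,117.1,260.5],[-0.671,-3.069,0]);P2=(o['ee_pos'],o['orientation'])
def rr(P,u,v):
    R0=R.from_rotvec(P[1]);c=R0.apply(H[:3,3])+P[0];d=R0.apply(H[:3,:3]@[(u-w['cx'])/w['fx'],(v-w['cy'])/w['fy'],1]);return c,d/np.linalg.norm(d)
def tri(a,b):
    A=np.zeros((3,3));B=np.zeros(3)
    for c,d in(a,b):
        M=np.eye(3)-np.outer(d,d);A+=M;B+=M@c
    return np.linalg.solve(A,B)
print('near bar end',tri(rr(P1,329,141),rr(P2,325,148)))
print('orange corner',tri(rr(P1,262,108),rr(P2,214,89)))
print('right near corner',tri(rr(P1,392,108),rr(P2,431,92)))
def pix(p):
    q=np.linalg.inv(H)@np.append(p,1);return w['fx']*q[0]/q[2]+w['cx'],w['fy']*q[1]/q[2]+w['cy']
print('tcp,tips px',pix([0,0,0]),pix([0,0,19]))
t=optics.get_image('top')
for z in(90,100,110,122):
    print(z,ray(t,275.5,199.5,z),ray(t,298.5,181.4,z))
print(o['ee_pos'],o['width'],ctrl.tcp_to_tips)
```

```text
near bar end [473.55312428 144.77049551 133.77823283]
orange corner [407.71672538  85.53666718  62.3357266 ]
right near corner [474.3060063  232.95791619  54.53257375]
tcp,tips px (np.float64(322.12258969430286), np.float64(233.43471025441673)) (np.float64(322.1784832101797), np.float64(223.64288119111615))
90 [477.92231664 148.87523142  90.        ] [578.10624593 102.78713838  90.        ]
100 [475.66840933 146.44822642 100.        ] [575.12498288 100.69474232 100.        ]
110 [473.41450203 144.02122141 110.        ] [572.14371983  98.60234626 110.        ]
122 [470.70981326 141.1088154  122.        ] [568.56620417  96.09147099 122.        ]
[525.49419094 120.34375542 110.574239  ] 0.6196080943866703 19.0
```

Run:
```python
from h import *
s=optics.get_image('scene')['frame'];t=optics.get_image('top')['frame']
k=lambda f,x,y:cv2.resize(f[y:y+100,x:x+133,::-1],(798,600),interpolation=cv2.INTER_CUBIC)
cv2.imwrite('pics/c2.png',np.hstack([cv2.resize(k(s,225,120),(400,300)),cv2.resize(k(t,225,145),(400,300))]))
```

```text
(no output)
```

View pics/c2.png

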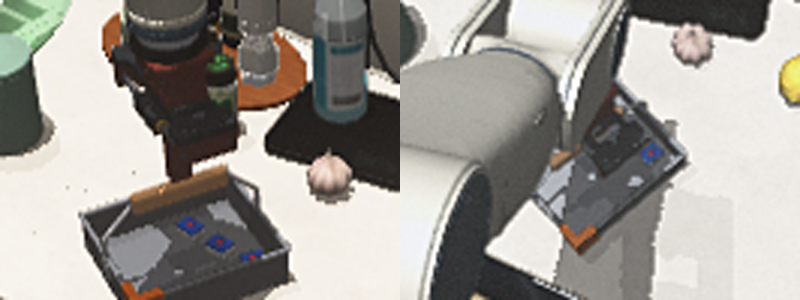

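Run:
```python
from h import *
s=optics.get_image('scene')
for z in(80,91,100,110,122,130,140):
    p=cv2.projectPoints(np.array([[525.4,120.3,z]]),np.ravel(s['rvec']),np.ravel(s['tvec']),np.array([[s['fx'],0,s['cx']],[0,s['fy'],s['cy']],[0,0,1.]]),None)[0].ravel();print(z,p.round(1),'crop',((p-[225,120])*3).round())
t=status.get_obs();print(t['joint_torque'].round(2),t['ft_force'],t['t'])
```

```text
80 [284.7 189.2] crop [179. 208.]
91 [284.5 186.7] crop [178. 200.]
100 [284.3 184.6] crop [178. 194.]
110 [284.1 182.2] crop [177. 187.]
122 [283.9 179.3] crop [177. 178.]
130 [283.7 177.4] crop [176. 172.]
140 [283.5 175. ] crop [176. 165.]
[ 0.000e+00 -4.864e+01 -2.104e+01  2.000e-02  7.000e-02  0.000e+00] [-0.4498165   0.59629223  0.36149401] 4.4
```

Both the open and the shut views put the fingertips about 20 mm *behind* the reported TCP, not 19 mm ahead. That means the fingers closed just above the bar. In the scene crop the finger ends at the bar's top edge, about (284,181), which agrees. I'll open, go 39 mm lower and close again. The body stays clear of the bar either way.

```bash
python3 -m inch '[[[0,1,0,0,0,0,40],[0,1,0,0,0,0,75],[0,1,0,0,0,0,75],[0,1,0,0,0,0,75],[0,1,0,0,0,0,75],[0,1,0,0,0,0,75],[0,1,0,0,0,0,75],[0,1,0,0,0,0,75],[0,1,10,0,0,0,75],[0,1,22,0,0,0,75],[0,1,32,0,0,0,75],[0,1,39,0,0,0,75],[0,1,39,0,0,0,75]]]'
python3 -m inch '[[[0,0,0,0,0,0,40],[0,0,0,0,0,0,20],[0,0,0,0,0,0,10],[0,0,0,0,0,0,0],[0,0,0,0,0,0,0],[0,0,0,0,0,0,0],[0,0,0,0,0,0,0],[0,0,0,0,0,0,0],[0,0,0,0,0,0,0],[0,0,0,0,0,0,0]]]'
```

```text
t: 5.7
ee_pos: [524.8, 121.0, 70.0]
orientation: [-0.64, -3.073, 0.002]
ft_force: [-0.6, 0.4, 0.2]
width: 65.9
grasp_force: 0.0
t: 6.7
ee_pos: [525.8, 121.2, 71.6]
orientation: [-0.641, -3.075, 0.0]
ft_force: [-1.0, -0.8, 2.1]
width: 13.9
grasp_force: 30.0
```

```bash
python3 -m inch '[[[0,0,-4,0,0,0,0],[0,0,-12,0,0,0,0],[0,0,-25,0,0,0,0],[0,0,-42,0,0,0,0],[0,0,-60,0,0,0,0],[0,0,-78,0,0,0,0],[0,0,-96,0,0,0,0],[0,0,-114,0,0,0,0],[0,0,-132,0,0,0,0],[0,0,-147,0,0,0,0],[0,0,-157,0,0,0,0],[0,0,-160,0,0,0,0],[0,0,-160,0,0,0,0]]]'
python3 - <<'E'
from h import *
# tilt: tote frame: x=dir -23.5deg; tool frame from pose
o=status.get_obs();R0=R.from_rotvec(o['orientation']);M=R0.as_matrix();print(M.round(3),o['qpos'].round(2))
# rotation axis so corner dir (-90,-80) goes down
a=np.radians(-23.5);ex=np.array([np.cos(a),np.sin(a),0]);ey=np.array([-np.sin(a),np.cos(a),0])
for wx,wy in((-1,0),(-.7,-.7),(-.6,-.8)):
    d=wx*ex+wy*ey;d/=np.linalg.norm(d);ax=np.cross([0,0,1],d);print(wx,wy,'axis tool',M.T@ax) # rotating z toward d
g=M.T@np.array([0,0,1]);print(g)
E
```

```text
t: 8.0
ee_pos: [525.8, 121.2, 231.9]
orientation: [0.641, 3.075, 0.0]
ft_force: [1.0, -0.3, -4.6]
width: 14.0
grasp_force: 30.0
[[-0.917  0.399  0.001]
 [ 0.399  0.917  0.   ]
 [-0.     0.    -1.   ]] [ 0.2   0.27  1.8   0.    1.08 -0.96]
-1 0 axis tool [-6.91976515e-04 -9.99999708e-01 -3.25002989e-04]
-0.7 -0.7 axis tool [-7.07595843e-01 -7.06617376e-01  8.53066673e-05]
-0.6 -0.8 axis tool [-8.00414915e-01 -5.99446359e-01  1.61514074e-04]
[-4.45419857e-04  3.25311255e-04 -9.99999848e-01]
```

```bash
python3 -m inch '[[[0,0,0,-0.01,-0.01,0,0],[0,0,0,-0.03,-0.03,0,0],[0,0,0,-0.05,-0.05,0,0],[0,0,0,-0.08,-0.08,0,0],[0,0,0,-0.11,-0.11,0,0],[0,0,0,-0.14,-0.14,0,0],[0,0,0,-0.17,-0.17,0,0],[0,0,0,-0.2,-0.2,0,0],[0,0,0,-0.23,-0.23,0,0],[0,0,0,-0.26,-0.26,0,0],[0,0,0,-0.29,-0.29,0,0],[0,0,0,-0.32,-0.32,0,0],[0,0,0,-0.35,-0.35,0,0],[0,0,0,-0.38,-0.38,0,0],[0,0,0,-0.4,-0.4,0,0],[0,0,0,-0.42,-0.42,0,0],[0,0,0,-0.42,-0.42,0,0],[0,0,0,-0.42,-0.42,0,0],[0,0,0,-0.42,-0.42,0,0],[0,0,0,-0.42,-0.42,0,0]]]'
python3 - <<'E'
from h import *
o=status.get_obs();print(o['qpos'].round(2),np.degrees(np.arccos(-R.from_rotvec(o['orientation']).as_matrix()[2,2])))
w=snap('wrist','w3.png')
E
```

```text
t: 10.0
ee_pos: [526.1, 121.3, 231.6]
orientation: [0.532, 2.556, 0.438]
ft_force: [0.2, -0.4, -5.0]
width: 14.2
grasp_force: 30.0
[ 0.12  0.07  2.2   0.46  0.32 -1.44] 34.01867767049098
```

View pics/w3.png

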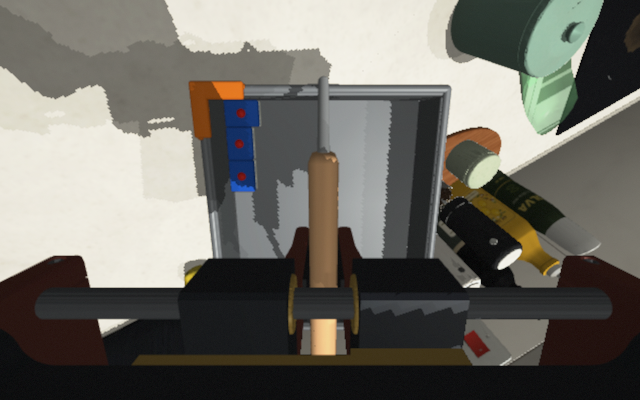

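All three tablets sit nose to tail against the orange corner, at pixels (241,113), (240,144) and (242,177). The near rim is at row ~88 where I expected ~91, so the tote hasn't slipped in the grip. I'll check that everything is still, then hand in.

```bash
python3 -m inch '[[[0,0,0,0,0,0,0],[0,0,0,0,0,0,0],[0,0,0,0,0,0,0],[0,0,0,0,0,0,0],[0,0,0,0,0,0,0],[0,0,0,0,0,0,0],[0,0,0,0,0,0,0],[0,0,0,0,0,0,0]]]'
python3 - <<'E'
from h import *
a=cv2.imread('pics/w3.png');b=optics.get_image('wrist')['frame'][:,:,::-1]
def c(f):
    h=cv2.cvtColor(np.ascontiguousarray(f),cv2.COLOR_BGR2HSV);m=cv2.inRange(h,(105,120,60),(130,255,255));m[:80]=0;m[200:]=0;m[:,:200]=0;m[:,400:]=0;y,x=np.where(m>0);return len(x),x.mean(),y.mean(),x.min(),x.max(),y.min(),y.max()
print(c(a),c(b),cv2.absdiff(a,np.ascontiguousarray(b))[80:260,190:450].max())
E
```

```text
t: 10.85
ee_pos: [525.9, 121.2, 231.6]
orientation: [0.532, 2.556, 0.438]
ft_force: [0.6, 0.1, -5.1]
width: 13.7
grasp_force: 30.0
(2355, np.float64(240.72059447983014), np.float64(142.21910828025477), np.int64(223), np.int64(258), np.int64(99), np.int64(191)) (2358, np.float64(240.71416454622562), np.float64(142.18447837150129), np.int64(223), np.int64(258), np.int64(99), np.int64(191)) 97
```

Nothing has moved, so I'm handing in.

```bash
python3 -c "
from workcell import ctrl;print(ctrl.close_job())"
```

```text
the job is handed in; nothing more can be done
None
```

The job is handed in: the tote is held still off the worktop, tilted about 34° toward its orange-capped corner, with all three tablets queued nose to tail along the wall into that corner and none spilled; the first grasp closed above the bar, so I re-gripped 39 mm lower.

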